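# Clamp the tube block with the turnbuckle

### The arm

A 6-joint arm with a two-finger parallel gripper is mounted at the origin on the work surface. World frame = base frame: x ahead of the robot, y to its left, z up, the work surface at z = 0. Lengths are in m, angles in rad, forces in N, time in s.
With the tool pointing down it reaches from about 0.325 to 0.85 m from the base axis. Payload 15.5 kg.
Tool frame: the origin (TCP) lies at the very end of the fingers, on their centre line; the grasp point (between the pads) lies 19 mm behind it; z points along the fingers, y is the line along which they close (so a half turn about z gives the same grasp; the last joint's range is limited). The gripper opens to 91 mm and grips with 3 to 60 N. Pads are 32 mm wide; open, the fingers measure 118 mm over their backs; the gripper's body (76 mm by 178 mm) begins 60 mm behind the grasp point.
Start: joints at [1.129, 0.494, 1.345, -0, 1.302, -0.096], TCP at [0.212, 0.588, 0.214] pointing down, gripper open.
Joint ranges: [-2.91, 2.91], [-0.82, 2.16], [0.22, 2.67], [-1.22, 4.37], [0.12, 2.79], [-3.08, 3.08]. Speed limits (rad/s): [1.89, 1.89, 2.57, 3.01, 3.01, 3.01].

### API

Orientations are given as a unit quaternion [w, x, y, z].
In Python, from bench import arm gives the robot as it stands.
- The arm moves only by the tool move_arm, never from a script. Its argument "moves" is a list of rows, each an object with "translation": the shift along the world's x, y, z in cm, a list of three; "angular": the turn, a rotation vector about the world's x, y, z in rad, a list of three. A call has 1 to 10 rows; each row is the pose to reach, as a shift and turn from the pose commanded when the call began; what a row does not reach only later rows make up. A row lasts 1/12 s, in which the tool goes at most 41.7 mm and 7.16 degrees, less where a joint would pass 70% of its speed; a pose out of reach is approached as far as the arm can. A call with a gripper value outside its range is refused whole. "jaw" is the closure, from 0 (fully open) to 1 (shut), set as the call begins (left out, the last holds). The fingers move at their own pace and stop on an object; the grip force is fixed at half the most. Time passes only in rows, so rows that repeat a pose let the fingers close. It gives the time, the measured TCP pose, the force, the opening and the grip force at its end, in the units of the state.
- arm.get_state(): the state, without advancing time (a new reading comes with each control period).
- arm.capture(name): name is "side" or "top"; returns a dict with "img" (400x640x3 uint8, red, green, blue), "depth" (400x640 float32, m along the optical axis (not along the pixel's ray), 0 where there is no reading), "mtx" (3x3 intrinsics, pixels), "k1" (the pictures are not rectified: a ray, as slopes to the right and down, at radius r is drawn at 1 + k1 r^2 times it, then the intrinsics apply), "R" (3x3) and "t" (3): a world point X has camera coordinates R X + t. Camera axes: x right, y down, z forward; pixel columns grow to the right and rows downward; lengths in m; the calibration is good to about 2 mm. A picture is of the moment at which its call begins.
- arm.close_job(): hands the job in; it is judged then, once.
The state is a dict: "time": time; "joints": joint angles; "joint_vel": joint speeds; "joint_torque": joint torques, N m; "tool_pos": TCP position; "eef_rot": TCP orientation; "wrist_force": force on the tool from outside, world axes, zero at the start; "ft_torque": the same for the moment, N m; "finger_gap": finger opening in m; "finger_force": force on a finger pad.
Only numpy, scipy, OpenCV 4.12 (cv2) and the standard library are available. Lean on these libraries where they do the work, as an engineer would, in place of code of your own. Each camera call takes 0.05 s, during which the arm holds its last target. There are 200 camera calls.

### The job

On the lab bench stand two block clamps, each with two blue jaws joined by a brass turnbuckle. Find the one that holds the aluminium block with the 24 small holes and turn its turnbuckle sleeve by its ball-ended bar, away from the robot, until both jaws have drawn in and sit snug against the block. Leave the block standing on its plate, and leave the other clamp, which holds an orange rack, as it is.

Things in the scene. Friction and masses are not known exactly. Their poses are not given: they have to be found in the camera images.
- block_clamp: Clamp to tighten, fixed. Plate 160 x 170 x 10 mm; origin: centre of its underside on the bench; x points away from the robot. Turnbuckle axis along y at x -50, z 45 mm: brass sleeve 64 mm long, 23 thick; from its middle rises a steel bar 9 mm thick to a red ball 18 mm across, centre 75 mm from the axis. Blue jaws (tops 50 to 57 mm above the bench) at +y and -y, block between them near x +20.
- sleeve (a joint): Sleeve angle, rad: 0 bar upright, + leaning to clamp +x (away from robot). Ball centre at x = -50 + 75 sin(angle), z = 45 + 75 cos(angle) mm in the clamp's frame. Starts at -0.65 to -0.25, jaws open; each rad draws both jaws in 7 mm (steep opposite threads). They meet the block at about +0.6, where the bar goes firm; stop at 0.70. Takes 2 to 3 N at the ball, stays where left.
- tube_block: Loose aluminium block with 24 holes (6 x 4), 70 (x) x 50 (y) x 35 mm, about 0.3 kg, standing on the plate of block_clamp between its jaws; origin at the centre of its underside. It starts up to 3 mm off the middle; the closing jaws push it to the middle.
- spare_knob (a point): Centre of the red ball on the bar of the other, identical clamp, which holds an orange plastic rack with 6 wide holes. To be left alone.
Not all that is in view belongs to the job. Leave any pink or purple look-alike of the tube_block alone. Leave any black look-alike of the block_clamp alone.

How it is judged:
By the outcome, as a careful person would: the job done as asked, in the order asked, and still so for the second after the job is handed in, with the robot touching nothing.
It also fails if it takes over 32 s, if anything falls off the work surface, if the arm or the gripper's body presses on something with over 40 N, if the wrist force passes 120 N, or if a joint passes its speed limit or range.

## Working session

There is one attempt and no reset: what is moved stays moved. The work goes in short steps, Python scripts to look and compute and a tool call to move; the robot and the scene stay as the last step left them, time stands still between calls to the robot, and variables do not carry over. Pictures are saved under pics/ and viewed, at most 10 in all, crops included, and the job is handed in when it is done.

Besides the shell and the picture viewer there is one more tool, called after "Request:" as a command line: name --argument value ..., lists and objects as JSON in quotes. move_arm: Moves the arm, as the interface text tells. Its arguments: {"type":"object","properties":{"moves":{"type":"array"},"jaw":{"type":"number"}},"required":["moves"]}

```bash
mkdir -p pics; cat > h.py <<'E'
import numpy as np, cv2
from bench import arm
def pts(c):
    h,w=c['depth'].shape
    u,v=np.meshgrid(np.arange(w),np.arange(h))
    K=c['mtx']; d=np.array([c['k1'],0,0,0,0],float)
    n=cv2.undistortPoints(np.stack([u,v],-1).reshape(-1,1,2).astype(float),K,d).reshape(h,w,2)
    z=c['depth'][...,None]
    P=np.concatenate([n*z,z],-1)
    return (P-c['t'])@c['R']
E
python3 - <<'E'
from h import *
for n in('top','side'):
    c=arm.capture(n); np.savez(f'{n}0.npz',**c); cv2.imwrite(f'pics/{n}0.png',c['img'][...,::-1])
    print(n,c['mtx'].tolist(),c['k1'],(-c['R'].T@c['t']).round(3))
E
```

```text
top [[474.9062730582507, 0.0, 325.3458954302608], [0.0, 474.9062730582507, 193.1719644906322], [0.0, 0.0, 1.0]] -0.12914016177538704 [0.256 0.043 1.206]
side [[495.4089395877911, 0.0, 318.09997280099634], [0.0, 495.4089395877911, 189.7831524757562], [0.0, 0.0, 1.0]] -0.1494406503919167 [ 0.313 -0.94   0.764]
```

View pics/top0.png

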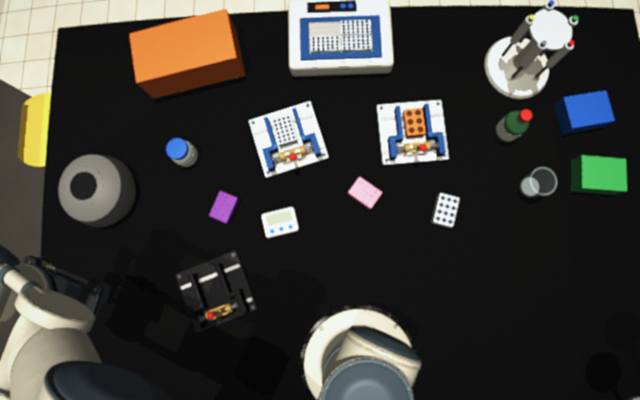

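View pics/side0.png

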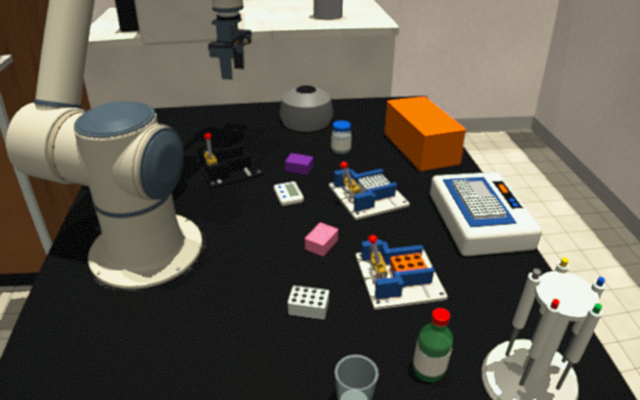

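Top view candidates: the clamp at (288,138) holds a grey block with many holes, the clamp at (413,132) holds the orange rack, and a black look-alike sits at (217,290). The first fits. I'll confirm it in a crop and measure it.

```bash
cat > m.py <<'E'
from h import *
import sys
def plane(c,uv,z):
    n=cv2.undistortPoints(np.array(uv,float).reshape(-1,1,2),c['mtx'],np.array([c['k1'],0,0,0,0],float)).reshape(-1,2)
    d=np.c_[n,np.ones(len(n))]@c['R']; o=-c['R'].T@c['t']
    return o+d*((z-o[2])/d[:,2])[:,None]
def redball(c,box):
    u0,v0,u1,v1=box; h=cv2.cvtColor(c['img'],cv2.COLOR_RGB2HSV).astype(int)
    m=((h[...,0]<6)|(h[...,0]>174))&(h[...,1]>170)&(h[...,2]>90)
    k=np.zeros_like(m);k[v0:v1,u0:u1]=1;m&=k
    v,u=np.nonzero(m); return (u.mean(),v.mean()),len(u),m
def tri(cs,uvs):
    A=np.zeros((3,3));b=np.zeros(3)
    for c,uv in zip(cs,uvs):
        o=-c['R'].T@c['t'];d=plane(c,[uv],0)[0]-o;d/=np.linalg.norm(d);Q=np.eye(3)-np.outer(d,d);A+=Q;b+=Q@o
    return np.linalg.solve(A,b)
E
python3 - <<'E'
from m import *
t=dict(np.load('top0.npz'));s=dict(np.load('side0.npz'))
a,na,_=redball(t,(240,95,335,180));b,nb,_=redball(s,(330,150,360,180));print(a,na,b,nb,'ball',tri([t,s],[a,b]))
a2,n2,_=redball(t,(370,95,450,170));b2,n3,_=redball(s,(360,225,385,255));print(a2,n2,b2,n3,'spare',tri([t,s],[a2,b2]))
for n,bx in (('tgt',(235,90,340,185)),('spare',(365,90,460,175))):
    h=cv2.cvtColor(t['img'],cv2.COLOR_RGB2HSV);m=(h[...,2]>45).astype(np.uint8)
    k=np.zeros_like(m);k[bx[1]:bx[3],bx[0]:bx[2]]=1;m*=k
    cs=max(cv2.findContours(m,0,2)[0],key=cv2.contourArea);q=cv2.boxPoints(cv2.minAreaRect(cs))
    w=plane(t,q,.008);c=w.mean(0);e=np.diff(w,axis=0)
    print(n,q.round(1).tolist(),w.round(4).tolist(),c.round(4),np.linalg.norm(e,axis=1),np.degrees(np.arctan2(e[:,1],e[:,0])))
A=cv2.resize(t['img'][90:185,235:345],(600,518),interpolation=2)
B=cv2.resize(s['img'][150:225,320:420],(600,450),interpolation=2)
cv2.imwrite('pics/cropA.png',A[...,::-1])
E
```

```text
(np.float64(292.258064516129), np.float64(156.61290322580646)) 31 (np.float64(343.48979591836735), np.float64(164.28571428571428)) 49 ball [0.50133807 0.14594428 0.11628258]
(np.float64(422.34375), np.float64(147.34375)) 32 (np.float64(372.327868852459), np.float64(238.0327868852459)) 61 spare [ 0.51372229 -0.1604307   0.11825462]
tgt [[245.6999969482422, 119.30000305175781], [311.1000061035156, 98.69999694824219], [329.79998779296875, 157.89999389648438], [264.5, 178.60000610351562]] [[0.6324, 0.2779, 0.008], [0.6821, 0.1038, 0.008], [0.5201, 0.0591, 0.008], [0.4717, 0.229, 0.008]] [0.5766 0.1674 0.008 ] [0.18103344 0.16804839 0.17671304] [ -74.07025053 -164.56602707  105.89623283]
spare [[375.1000061035156, 103.4000015258789], [443.70001220703125, 97.0999984741211], [449.3999938964844, 159.6999969482422], [380.79998779296875, 165.89999389648438]] [[0.6631, -0.0643, 0.008], [0.6752, -0.2469, 0.008], [0.5058, -0.2495, 0.008], [0.4949, -0.0712, 0.008]] [ 0.5847 -0.158   0.008 ] [0.18297285 0.16938871 0.17862909] [ -86.20098306 -179.11379149   93.51210055]
```

View pics/cropA.png

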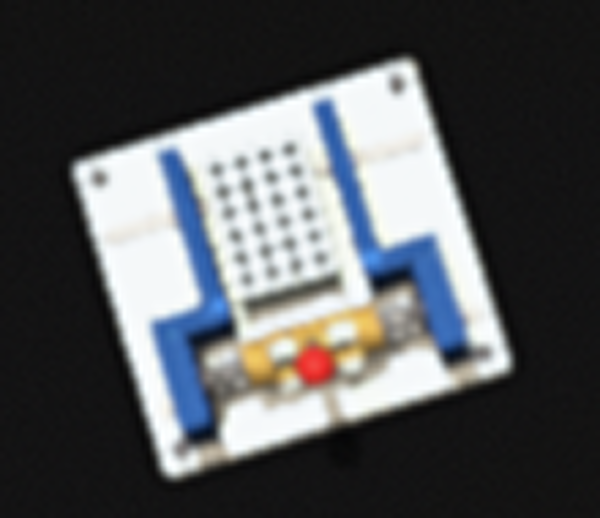

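The crop confirms it: the block has 4 x 6 holes, sits between blue jaws, and the red ball is at crop (315,365). Clamp yaw is about 16°, the axis is at about (0.528,0.154), and the sleeve is at about -0.38 rad. Next I'll get the tool's yaw.

```bash
python3 - <<'E'
from h import *
from scipy.spatial.transform import Rotation as R
s=arm.get_state(); q=s['eef_rot']; print(R.from_quat(np.r_[q[1:],q[0]]).as_matrix().round(3), s['tool_pos'],s['time'],s['wrist_force'])
E
```

```text
[[-0.941  0.339 -0.   ]
 [ 0.339  0.941 -0.001]
 [ 0.    -0.001 -1.   ]] [0.21170245 0.58772563 0.2134297 ] 0.1 [-0.256417   -0.66215798  0.13289218]
```

Request:
move_arm --moves '[{"translation":[2.5,-4.5,0],"angular":[0,0,-0.09]},{"translation":[5,-9,0],"angular":[0,0,-0.19]},{"translation":[7.5,-13.5,0],"angular":[0,0,-0.28]},{"translation":[10,-18,0],"angular":[0,0,-0.38]},{"translation":[12.5,-22.5,0],"angular":[0,0,-0.47]},{"translation":[15,-27,0],"angular":[0,0,-0.57]},{"translation":[17.5,-32,0],"angular":[0,0,-0.66]},{"translation":[20,-36.5,0],"angular":[0,0,-0.76]},{"translation":[22,-41,0],"angular":[0,0,-0.85]},{"translation":[24,-45.4,0],"angular":[0,0,-0.946]}]' --jaw 1

```text
time: 0.93
tool_pos: [0.4099, 0.2194, 0.2139]
eef_rot: [-0.0, 0.604, 0.797, -0.0]
wrist_force: [1.3, 0.6, 0.2]
finger_gap: 0.0274
finger_force: 0.0
```

Request:
move_arm --moves '[{"translation":[0,0,0],"angular":[0,0,0]},{"translation":[0,0,0],"angular":[0,0,0]},{"translation":[0,0,0],"angular":[0,0,0]},{"translation":[0,0,0],"angular":[0,0,0]}]'

```text
time: 1.27
tool_pos: [0.4089, 0.2221, 0.2138]
eef_rot: [-0.0, 0.601, 0.799, -0.0]
wrist_force: [0.5, -0.1, 0.2]
finger_gap: 0.0016
finger_force: 0.0
```

Request:
move_arm --moves '[{"translation":[1.5,-3,0],"angular":[0,0,0]},{"translation":[3,-6,0],"angular":[0,0,0]},{"translation":[4.6,-8.9,0],"angular":[0,0,0]},{"translation":[4.6,-8.9,-3],"angular":[0,0,0]},{"translation":[4.6,-8.9,-6],"angular":[0,0,0]},{"translation":[4.6,-8.9,-9],"angular":[0,0,0]},{"translation":[4.6,-8.9,-10.8],"angular":[0,0,0]},{"translation":[4.6,-8.9,-10.8],"angular":[0,0,0]},{"translation":[4.6,-8.9,-10.8],"angular":[0,0,0]},{"translation":[4.6,-8.9,-10.8],"angular":[0,0,0]}]'

```text
time: 2.1
tool_pos: [0.4559, 0.1332, 0.1069]
eef_rot: [0.0, 0.601, 0.799, 0.0]
wrist_force: [0.6, 0.6, 0.5]
finger_gap: -0.0001
finger_force: 0.0
```

```bash
python3 - <<'E'
from h import *
c=arm.capture('side'); t=arm.capture('top')
A=cv2.resize(c['img'][110:230,290:430],(700,600),interpolation=2);cv2.imwrite('pics/s1.png',A[...,::-1]); print(arm.get_state()['tool_pos'])
E
```

```text
[0.45619429 0.13285235 0.10722803]
```

View pics/s1.png

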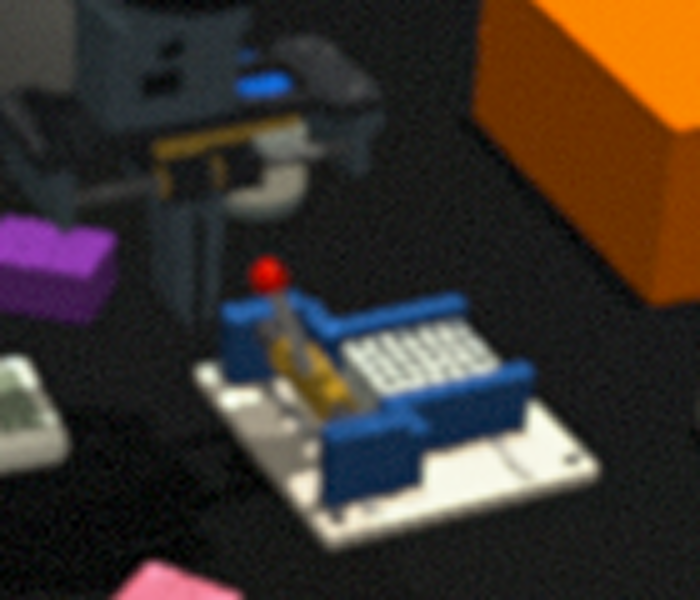

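The side crop shows the fingers behind the ball (crop 268,275) and clear of everything. Now I'll push.

Request:
move_arm --moves '[{"translation":[0.8,0.2,0],"angular":[0,0,0]},{"translation":[1.5,0.4,0],"angular":[0,0,0]},{"translation":[2.3,0.7,0],"angular":[0,0,0]},{"translation":[3.1,0.9,0.1],"angular":[0,0,0]},{"translation":[3.9,1.1,0.2],"angular":[0,0,0]},{"translation":[4.6,1.3,0.3],"angular":[0,0,0]},{"translation":[5.4,1.5,0.3],"angular":[0,0,0]},{"translation":[6.2,1.8,0.3],"angular":[0,0,0]},{"translation":[6.7,1.9,0.2],"angular":[0,0,0]},{"translation":[6.7,1.9,0.2],"angular":[0,0,0]}]'

```text
time: 3.03
tool_pos: [0.5238, 0.1515, 0.1077]
eef_rot: [0.0, 0.602, 0.799, 0.0]
wrist_force: [-2.3, 0.3, 0.1]
finger_gap: 0.0001
finger_force: 0.0
```

Request:
move_arm --moves '[{"translation":[0.5,0.15,-0.1],"angular":[0,0,0]},{"translation":[1.0,0.3,-0.3],"angular":[0,0,0]},{"translation":[1.4,0.4,-0.4],"angular":[0,0,0]},{"translation":[1.4,0.4,-0.4],"angular":[0,0,0]},{"translation":[1.4,0.4,-0.4],"angular":[0,0,0]}]'

```text
time: 3.45
tool_pos: [0.5367, 0.1553, 0.1038]
eef_rot: [0.0, 0.602, 0.799, 0.0]
wrist_force: [-0.3, 0.2, -0.8]
finger_gap: 0.0004
finger_force: 0.0
```

```bash
python3 - <<'E'
from m import *
s=arm.capture('side'); t=arm.capture('top')
b,n,_=redball(s,(335,145,385,200)); print(b,n,arm.get_state()['wrist_force'],arm.get_state()['tool_pos'])
# intersect ball ray with vertical plane through clamp y=0
o=-s['R'].T@s['t'];d=plane(s,[b],0)[0]-o
x=np.array([np.cos(.277),np.sin(.277),0]);y=np.array([-x[1],x[0],0]);a=np.array([.5284,.1538,.045])
p=o+d*((a-o)@y)/(d@y); r=p-a; print('ball',p,r@x,r[2],'angle',np.arctan2(r@x,r[2]))
A=cv2.resize(s['img'][130:230,310:430],(720,600),interpolation=2);cv2.imwrite('pics/s2.png',A[...,::-1])
E
```

```text
(np.float64(365.1578947368421), np.float64(161.26315789473685)) 19 [ 0.2326811  -0.36864284  0.35213153] [0.53643732 0.15523434 0.1039084 ]
ball [0.56044783 0.16291149 0.11153185] 0.03331790620787888 0.06653185406607924 angle 0.4642724276537714
```

View pics/s2.png

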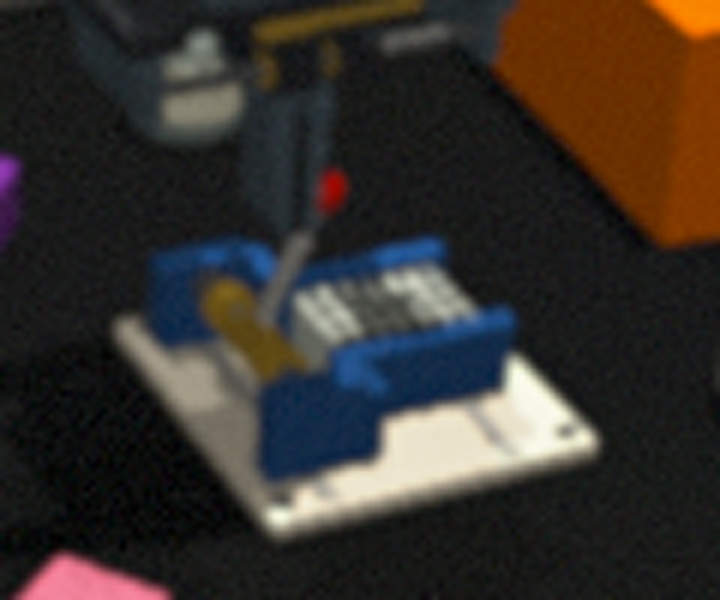

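The bar is at about 0.44 rad with the ball at crop (333,190), and the force is low, so it isn't firm yet. I'll continue in small steps and watch the force.

Request:
move_arm --moves '[{"translation":[0.3,0.1,-0.1],"angular":[0,0,0]},{"translation":[0.6,0.2,-0.2],"angular":[0,0,0]},{"translation":[0.9,0.25,-0.3],"angular":[0,0,0]},{"translation":[0.9,0.25,-0.3],"angular":[0,0,0]}]'

```text
time: 3.88
tool_pos: [0.5457, 0.1579, 0.1005]
eef_rot: [-0.0, 0.602, 0.799, -0.0]
wrist_force: [-0.7, -0.6, -0.4]
finger_gap: 0.0005
finger_force: 0.3
```

Request:
move_arm --moves '[{"translation":[0.1,0.03,0],"angular":[0,0,0]},{"translation":[0.2,0.06,-0.1],"angular":[0,0,0]},{"translation":[0.2,0.06,-0.1],"angular":[0,0,0]}]'

```text
time: 4.13
tool_pos: [0.5476, 0.1584, 0.0998]
eef_rot: [0.0, 0.602, 0.799, 0.0]
wrist_force: [-2.8, -0.3, 0.0]
finger_gap: 0.0004
finger_force: 0.9
```

Request:
move_arm --moves '[{"translation":[0.1,0.03,0],"angular":[0,0,0]},{"translation":[0.2,0.06,-0.1],"angular":[0,0,0]},{"translation":[0.2,0.06,-0.1],"angular":[0,0,0]}]'

```text
time: 4.38
tool_pos: [0.5497, 0.159, 0.0989]
eef_rot: [0.0, 0.602, 0.799, 0.0]
wrist_force: [-2.4, -1.2, -0.6]
finger_gap: 0.0004
finger_force: 1.0
```

Request:
move_arm --moves '[{"translation":[0.1,0.03,0],"angular":[0,0,0]},{"translation":[0.1,0.03,0],"angular":[0,0,0]},{"translation":[0.1,0.03,0],"angular":[0,0,0]}]'

```text
time: 4.63
tool_pos: [0.5502, 0.1592, 0.0988]
eef_rot: [-0.0, 0.602, 0.799, -0.0]
wrist_force: [-2.2, -1.6, -1.8]
finger_gap: 0.0004
finger_force: 1.7
```

Request:
move_arm --moves '[{"translation":[0.1,0.03,0],"angular":[0,0,0]},{"translation":[0.2,0.06,-0.1],"angular":[0,0,0]},{"translation":[0.2,0.06,-0.1],"angular":[0,0,0]}]'

```text
time: 4.88
tool_pos: [0.5516, 0.1596, 0.0978]
eef_rot: [-0.001, 0.602, 0.799, -0.001]
wrist_force: [-7.9, -2.6, 3.4]
finger_gap: 0.0002
finger_force: 4.2
```

```bash
python3 - <<'E'
from m import *
s=arm.capture('side'); t=arm.capture('top'); st=arm.get_state(); print(st['wrist_force'],st['tool_pos'])
b,n,_=redball(s,(335,145,385,200)); print(b,n)
o=-s['R'].T@s['t'];d=plane(s,[b],0)[0]-o
x=np.array([np.cos(.277),np.sin(.277),0]);y=np.array([-x[1],x[0],0]);a=np.array([.5284,.1538,.045])
p=o+d*((a-o)@y)/(d@y); r=p-a; print('ball',r@x,r[2],'angle',np.arctan2(r@x,r[2]))
A=cv2.resize(s['img'][140:220,320:420],(750,600),interpolation=2);cv2.imwrite('pics/s3.png',A[...,::-1])
E
```

```text
[-7.32060862 -2.74139778  2.62668932] [0.55160001 0.15964623 0.09783876]
(np.float64(369.7142857142857), np.float64(162.85714285714286)) 14
ball 0.04725302544289324 0.0586459832908172 angle 0.678227132096781
```

View pics/s3.png

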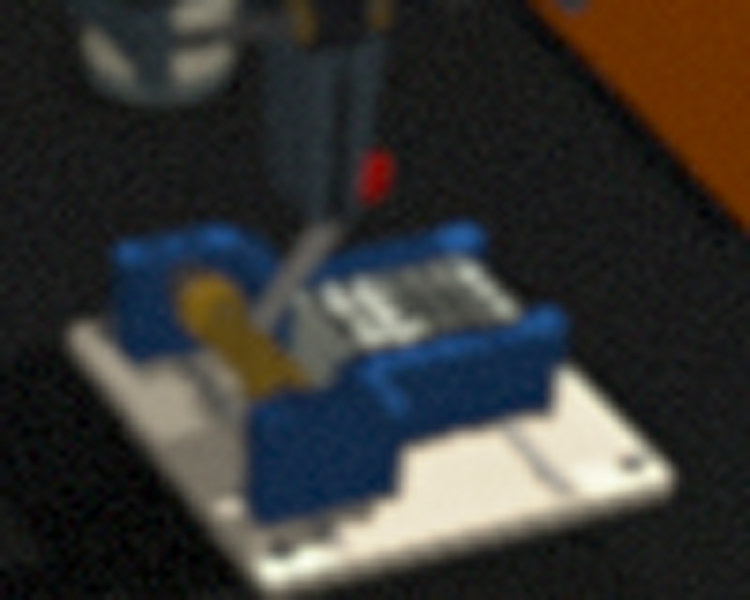

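The force jumped to about 8 N as the jaws met the block, and the angle is about 0.65. I'll give one small nudge to make sure it's snug, then back off.

Request:
move_arm --moves '[{"translation":[0.1,0.03,0],"angular":[0,0,0]},{"translation":[0.1,0.03,0],"angular":[0,0,0]},{"translation":[0.1,0.03,0],"angular":[0,0,0]}]'

```text
time: 5.23
tool_pos: [0.5519, 0.1597, 0.0977]
eef_rot: [-0.001, 0.602, 0.799, -0.001]
wrist_force: [-10.6, -4.4, 3.1]
finger_gap: 0.0003
finger_force: 5.7
```

Request:
move_arm --moves '[{"translation":[-1,-0.3,0],"angular":[0,0,0]},{"translation":[-2.5,-0.7,0],"angular":[0,0,0]},{"translation":[-5,-1.4,0],"angular":[0,0,0]},{"translation":[-8,-2.2,1],"angular":[0,0,0]},{"translation":[-10,-2.8,4],"angular":[0,0,0]},{"translation":[-11,-3,8],"angular":[0,0,0]},{"translation":[-11,-3,11],"angular":[0,0,0]},{"translation":[-11,-3,11],"angular":[0,0,0]},{"translation":[-11,-3,11],"angular":[0,0,0]},{"translation":[-11,-3,11],"angular":[0,0,0]}]'

```text
time: 6.07
tool_pos: [0.4439, 0.1302, 0.208]
eef_rot: [0.0, 0.602, 0.799, 0.001]
wrist_force: [0.1, 0.4, -0.2]
finger_gap: 0.0002
finger_force: 0.0
```

```bash
python3 - <<'E'
from m import *
s=arm.capture('side'); t=arm.capture('top'); st=arm.get_state(); print(st['wrist_force'],st['tool_pos'],st['time'])
b,n,_=redball(s,(335,145,385,200)); print(b,n)
o=-s['R'].T@s['t'];d=plane(s,[b],0)[0]-o
x=np.array([np.cos(.277),np.sin(.277),0]);y=np.array([-x[1],x[0],0]);a=np.array([.5284,.1538,.045])
p=o+d*((a-o)@y)/(d@y); r=p-a; print('ball',r@x,r[2],'angle',np.arctan2(r@x,r[2]))
A=cv2.resize(s['img'][140:220,320:420],(400,320),interpolation=2);B=cv2.resize(t['img'][95:175,240:340],(400,320),interpolation=2)
cv2.imwrite('pics/s4.png',np.hstack([A,B])[...,::-1])
E
```

```text
[ 0.33866775 -0.27189974 -0.30906815] [0.44322382 0.13012581 0.20708676] 6.1667
(np.float64(367.5952380952381), np.float64(161.88095238095238)) 42
ball 0.0407031241091242 0.06305169130973691 angle 0.5732417346243732
```

View pics/s4.png

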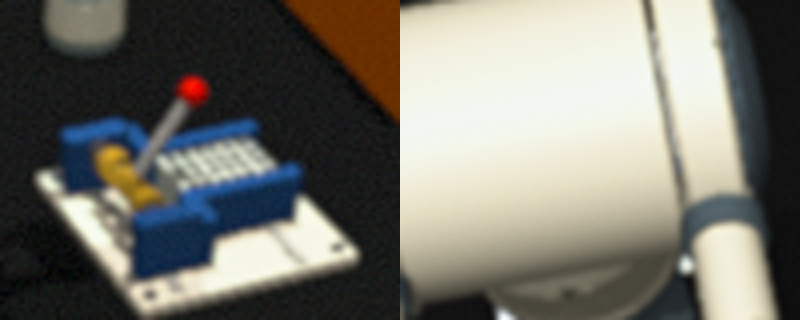

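The ball is at about 0.57 rad by vision, and the bar went firm at 11 N. I'll move aside so the top camera can check the jaw gaps.

Request:
move_arm --moves '[{"translation":[-2,4,0],"angular":[0,0,0]},{"translation":[-4,8,0],"angular":[0,0,0]},{"translation":[-6,12,0],"angular":[0,0,0]},{"translation":[-8,16,0],"angular":[0,0,0]},{"translation":[-10,20,0],"angular":[0,0,0]},{"translation":[-13,24,0],"angular":[0,0,0]},{"translation":[-15,28,0],"angular":[0,0,0]},{"translation":[-17,32,0],"angular":[0,0,0]},{"translation":[-19,36,0],"angular":[0,0,0]},{"translation":[-19,36,0],"angular":[0,0,0]}]'

```text
time: 7.0
tool_pos: [0.2513, 0.4924, 0.2067]
eef_rot: [-0.0, 0.601, 0.799, -0.001]
wrist_force: [0.6, -1.3, -0.2]
finger_gap: 0.0001
finger_force: 0.0
```

```bash
python3 - <<'E'
from m import *
s=arm.capture('side'); t=arm.capture('top'); st=arm.get_state(); print(st['tool_pos'],st['time'])
t0=dict(np.load('top0.npz'))
a,n,_=redball(t,(240,95,335,180));b,n2,_=redball(s,(335,145,385,200)); p=tri([t,s],[a,b]);r=p-[.5284,.1538,.045]
print(p,n,n2,np.arctan2(r[0]*.961+r[1]*.276,r[2]))
f=lambda i:cv2.resize(i['img'][95:175,240:340],(400,320),interpolation=2)
cv2.imwrite('pics/t5.png',np.hstack([f(t0),f(t)])[...,::-1])
E
```

```text
[0.25108329 0.49367226 0.20646618] 7.1
[0.56851462 0.16505074 0.10821518] 25 41 0.5826380902449768
```

View pics/t5.png

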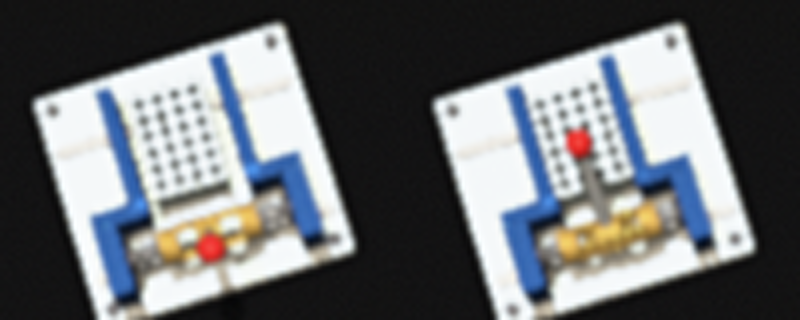

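The before and after crops show both jaws now flush against the block (right crop, block around 575,140). It still stands centred on its plate. Handing in.

```bash
python3 -c "
from bench import arm
print(arm.close_job())"
```

```text
the job is handed in; nothing more can be done
None
```

I turned the sleeve of the clamp holding the 24-hole block away from the robot to about +0.6 rad, where the bar went firm at about 11 N; both jaws look flush against the block, it still stands on its plate, I never approached the other clamp, and the job was handed in at about 7 s, with no verdict returned.

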